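# Unload a lug bracket from a welding fixture

### The arm

A 6-joint arm with a two-finger parallel gripper is mounted at the origin on the work surface. World frame = base frame: x ahead of the robot, y to its left, z up, the work surface at z = 0. Lengths are in mm, angles in degrees, forces in N, time in s.
With the tool pointing down it reaches from about 350 to 875 mm from the base axis. Payload 15.5 kg.
Tool frame: the origin (TCP) lies between the finger pads; the fingertips stand 17 mm ahead of it and the grasp point (between the pads) lies 2 mm behind it; z points along the fingers, y is the direction in which the jaws open and shut (so a half turn about z gives the same grasp; the last joint's range is limited). The gripper opens to 85 mm and grips with 20 to 120 N. Pads are 22 mm wide; open, the fingers measure 114 mm over their backs; the gripper's body (76 mm by 85 mm) begins 54 mm behind the grasp point. The pads swing forward as they close: fully open they stand 13 mm farther back than shut.
Start: joints at [65.403, 28.281, 77.091, -0, 74.628, -5.472], TCP at [204.768, 590.506, 248.277] pointing down, gripper open.
Joint ranges: [-166.48, 166.48], [-47.26, 123.95], [12.59, 153.08], [-70.14, 250.14], [6.76, 159.57], [-176.63, 176.63]. Speed limits (degrees/s): [108.29, 108.29, 147.25, 172.46, 172.46, 172.46].

### API

Orientations are given as a 3x3 rotation matrix whose columns are the frame's x, y, z axes.
In Python, from bench import sense, capture, camera_params, close_job gives the robot as it stands.
- The arm moves only by the shell command python3 -m creep 'ROWS'. ROWS is text: rows parted by semicolons, each of 7 numbers parted by spaces: the shift along the tool's x, y, z in m, then the turn, a rotation vector about the tool's x, y, z in degrees, then the finger opening in m, from 0 to 0.0854. A call has 1 to 8 rows; each row shifts and turns the commanded pose from where the row before left it, along the tool's axes as they then stand; what a row does not reach is not made up. A row lasts 1/8 s, in which the tool goes at most 62.5 mm and 10.7 degrees, less where a joint would pass 70% of its speed; a pose out of reach is approached as far as the arm can. A call with a gripper value outside its range is refused whole. The fingers move at their own pace and stop on an object; the grip force is fixed at half the most. Time passes only in rows, so rows that do not move let the fingers close. It gives the time, the measured TCP pose, the force and the opening at its end, in the units of the state.
- sense(): the state, without advancing time (a new reading comes with each control period).
- capture(name): name is "side" or "top"; returns the picture (400x640x3 uint8, blue, green, red); there is no depth.
- camera_params(name): a dict with "fx", "fy", "cx", "cy" (pixels), "dist_coeffs" ([k1, k2, p1, p2, k3] as OpenCV has them; the pictures are not rectified), "xyz" and "orientation" of the camera in the world. Camera axes: x right, y down, z forward; pixel columns grow to the right and rows downward; lengths in mm; the calibration is good to about 2 mm. A picture is of the moment at which its call begins. camera_params takes no time and is no camera call.
- close_job(): hands the job in, once; it reports no verdict.
The state is a dict: "time": time; "qpos": joint angles; "dq": joint speeds; "joint_efforts": joint torques, N m; "tcp_pos": TCP position; "ee_rot": TCP orientation; "force": force on the tool from outside, world axes, zero at the start; "wrist_torque": the same for the moment, N m; "finger_gap": opening from 0.0 (shut) to 1.0 (fully open).
Only numpy, scipy, OpenCV 4.12 (cv2) and the standard library are available. Lean on these libraries where they do the work, as an engineer would, in place of code of your own. Each camera call takes 0.05 s, during which the arm holds its last target. There are 200 camera calls.

### The job

Unload the finished lug bracket from the welding fixture: first back its side clamp off one full turn by the T-handle that faces you (anticlockwise), then take the bracket by its upright lug and tilt it back, lifting its free end over the two stop bolts so that its other end draws out from under the yellow lip. Set it down gently, flat with the lug up, in the green tray; leave the clamp open and the other things on the table undisturbed.

Things in the scene. Friction and masses are not known exactly. Their poses are not given: they have to be found in the camera images.
- fixture: Welding fixture, fixed: dark steel U-block, x -85..85, y -55..80, 52 mm high, with yellow clamp parts. Origin: at table height below the nest; z up; +y (T-handle side) faces the robot within 16 degrees. The bracket rests at z = 60, centred, long side along x. It comes out only with its free (+x) end raised: tilts of 25 to 35 degrees about y, lip end (-x) kept low, let 4 mm towards +x.
- lip_edge (a point): Middle of the yellow lip's lower edge, at (-41, 0, 77) mm in the fixture's frame. The lip (60 wide in y, top z = 86) overhangs from a back wall at x = -51.5; 9 mm of the plate's -x end lies under it, with 9 mm of free height.
- stop_mid (a point): Half-way between the tops of the two steel stop bolts beyond the bracket's free (+x) end: (60, 0, 102) mm in the fixture's frame. Bolts: radius 8 (collars radius 12 up to z = 58) at y = +-18, 1.5 mm clear of the plate.
- side_stop (a point): Middle of the side stop's face at y = -31 mm of the fixture (40 long in x, top z = 80), 1 mm from the plate. On the opposite (+y) side the screw clamp's toe pad, 24 wide around x = 15, lies 3 to 3.5 mm over the plate's edge while clamped, so that the bracket cannot rise until the screw is backed off.
- t_handle (a joint): Angle of the clamp's T-handle, rad: 0 clamped, grows to 10 as it is backed off (anticlockwise facing the handle: the upper arm moves to the fixture's +x). A turn draws pad and handle 6 mm outward (+y). Elevation of end A above level, from the -x side, is joint - 0.3. Starts between 0 and 0.6. Stays where left; needs about 0.07 N m.
- t_hub (a point): Centre of the T-handle's hub (radius 12, 26 long) on the screw axis, which is parallel to y: (15, 140, 65) mm in the fixture's frame at joint 0. 60 mm lie between the bar and the U-block.
- t_end_a (a point): Centre of the red revolving knob on end A of the T-bar, 50 mm from the screw axis: the place to grip. A short cylinder, 20 mm diameter, 22 mm long along the fixture's y, spinning freely about y on the bar's end: held by its two flat faces (fingers closing along y) it is led round without turning the hand. The 10 mm bar turns in the fixture's x-z plane.
- t_end_b (a point): The same knob on the opposite end B of the T-bar.
- bracket_mid (a point): Centre of the loose lug bracket (about 0.5 kg, bright metal), 31.5 mm above its underside. Base plate 100 (x) x 60 (y) x 8 mm; across its middle stands the lug, 10 mm thick (x), 50 wide (y), 55 tall, top 63 mm above the underside, with an 18 mm hole near its top. Axes: x along the plate (towards the stop bolts when nested), z up out of the plate.
- bracket_toe (a point): Middle of the bracket plate's end edge at its -x end (tucked under the lip at the start), at half the plate's thickness.
- bracket: The same lug bracket; origin: centre of its underside.
- tray_green: Green open tray for good parts, 150 (x) x 130 (y) x 30 mm, walls and floor 3 mm thick, held fast to the table, empty. Origin: centre of its underside.
- tray_red: Red tray for rejects, same size, also fixed; a dull rejected bracket lies in it. Origin: centre of its underside.
- reject: Dull grey rejected bracket of the same shape in the red tray: leave it. Origin: centre of its underside.
- brush: Brush with wooden handle, 200 mm, lying on the table: leave it.
- hammer: Hammer with wooden handle, 260 mm, lying on the table: leave it.
- spray_can: Blue spray can, 52 mm diameter, 160 mm tall, standing: leave it.
- magnet: Red welding magnet, 80 x 22 x 55 mm: leave it.
- nozzle_a: Copper torch nozzle, 27 mm diameter, 68 mm tall, standing: leave it.
- nozzle_b: A second such copper nozzle: leave it.
Mind the look-alikes: they are no part of the job. What is shaped like the bracket but blue is not meant. Several things have the shape of the tray_green; the one meant has the colours described above.

How it is judged:
By the outcome, as a careful person would: the job done as asked, in the order asked, and still so for the second after the job is handed in, with the robot touching nothing.
It also fails if it takes over 61 s, if anything falls off the work surface, if the arm or the gripper's body presses on something with over 40 N, if the wrist force passes 120 N, or if a joint passes its speed limit or range.

## Working session

There is one attempt and no reset: what is moved stays moved. The work goes in short steps, Python scripts to look and compute and a shell command to move; the robot and the scene stay as the last step left them, time stands still between calls to the robot, and variables do not carry over. Pictures are saved under pics/ and viewed, about 8 in all and at most 12, crops included, and the job is handed in when it is done.

```bash
mkdir -p pics; ls
python3 - <<'E'
from bench import *
import cv2
for n in("side","top"):
    cv2.imwrite(f"pics/{n}0.png",capture(n)); print(n,camera_params(n))
print(sense())
E
```

```text
pics
side {'fx': 519.0564806784489, 'fy': 519.0564806784489, 'cx': 313.7358338203765, 'cy': 194.61407131884826, 'dist_coeffs': array([0.05931079, 0.        , 0.        , 0.        , 0.        ]), 'xyz': array([  91.22312676, 1097.57741226,  775.54862769]), 'orientation': array([[-0.91417332, -0.21891937,  0.34111795],
       [-0.40462155,  0.44339033, -0.79980399],
       [ 0.02384418, -0.86918314, -0.4939151 ]])}
top {'fx': 456.70382827610774, 'fy': 456.70382827610774, 'cx': 315.80771471682186, 'cy': 194.16557230041386, 'dist_coeffs': array([-0.03921576,  0.        ,  0.        ,  0.        ,  0.        ]), 'xyz': array([ 514.49596416,  -28.98191272, 1304.9846853 ]), 'orientation': array([[-2.80214073e-02, -9.98624366e-01,  4.43190326e-02],
       [-9.99607131e-01,  2.79663476e-02, -1.86200841e-03],
       [ 6.20005495e-04, -4.43537971e-02, -9.99015694e-01]])}
{'time': 0.1, 'qpos': array([ 6.54025391e+01,  2.83130276e+01,  7.71228676e+01,  9.52709576e-04,
        7.46287836e+01, -5.47165314e+00]), 'dq': array([ 0.03538323, -0.04265688, -0.05267639, -0.00210322,  0.04207011,
       -0.01224782]), 'joint_efforts': array([-3.70356684e-04, -8.83577871e+01, -3.84558821e+01, -9.73210581e-05,
        5.05884920e-03,  4.39465168e-05]), 'tcp_pos': array([204.64293274, 590.22998171, 247.74560274]), 'ee_rot': array([[-9.44799950e-01,  3.27647401e-01, -4.84454659e-04],
       [ 3.27647736e-01,  9.44799408e-01, -1.01974577e-03],
       [ 1.23595423e-04, -1.12218623e-03, -9.99999363e-01]]), 'force': array([-1.33130922,  0.46313029,  0.83609232]), 'wrist_torque': array([-0.04408955, -0.01229527, -0.04829253]), 'finger_gap': 0.997995530647454}
```

View pics/top0.png

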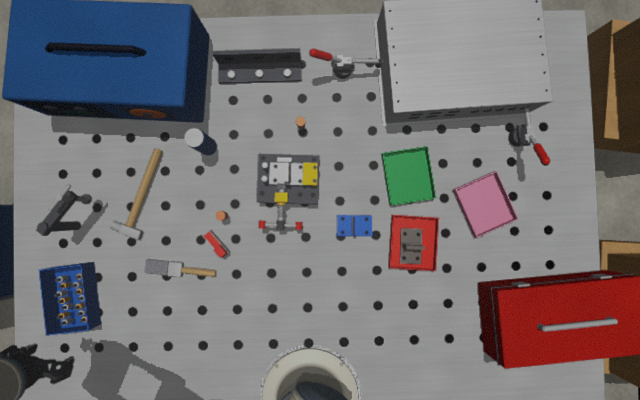

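View pics/side0.png

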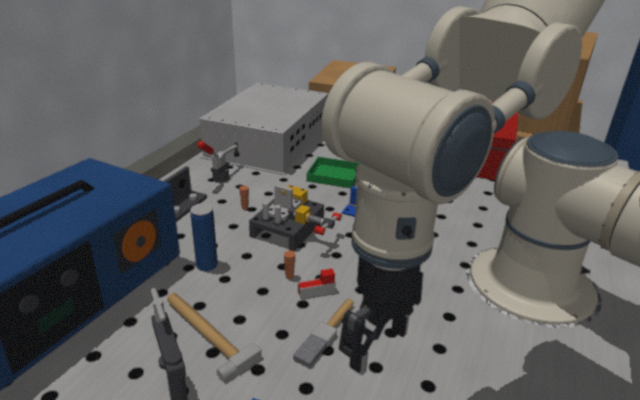

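The top picture shows the fixture at (289,180), with its yellow lip on the right (310,174) and the T-bar with red knobs at (263,225) and (298,227). Trays: green at (408,176), red with the reject at (413,243), pink at (485,205). The green empty one is the one meant. The blue bracket look-alike is at (354,225), and the bright one, nested at about (283,174), is ours. In the side picture the fixture is at (287,220).

```bash
cat > h.py <<'E'
import numpy as np, cv2
from bench import *
def par(n):
    c=camera_params(n);K=np.array([[c['fx'],0,c['cx']],[0,c['fy'],c['cy']],[0,0,1]]);return K,np.array(c['dist_coeffs']),np.array(c['xyz']),np.array(c['orientation'])
def ray(n,uv):
    K,d,o,R=par(n);p=cv2.undistortPoints(np.array(uv,float).reshape(1,1,2),K,d)[0,0];v=R@[p[0],p[1],1];return o,v/np.linalg.norm(v)
def onz(n,uv,z):
    o,v=ray(n,uv);return o+v*(z-o[2])/v[2]
def proj(n,P):
    K,d,o,R=par(n);q=(np.atleast_2d(P)-o)@R;return cv2.projectPoints(q.reshape(-1,1,3),np.zeros(3),np.zeros(3),K,d)[0][:,0]
def tri(a,b):
    (o1,v1),(o2,v2)=ray('top',a),ray('side',b);s=np.linalg.lstsq(np.c_[v1,-v2],o2-o1,rcond=None)[0]
    p,q=o1+s[0]*v1,o2+s[1]*v2;return (p+q)/2,np.linalg.norm(p-q)
def blobs(im,lo,hi,amin=8):
    m=cv2.inRange(cv2.cvtColor(im,cv2.COLOR_BGR2HSV),lo,hi);n,l,s,c=cv2.connectedComponentsWithStats(m)
    return [(s[i,4],c[i].round(1),s[i,:4]) for i in range(1,n) if s[i,4]>=amin],l
E
python3 - <<'E'
from h import *
t=cv2.imread('pics/top0.png');s=cv2.imread('pics/side0.png')
a=cv2.resize(t[145:245,245:325],None,fx=5,fy=5,interpolation=cv2.INTER_CUBIC)
b=cv2.resize(s[175:275,245:345][:, :],None,fx=4,fy=5,interpolation=cv2.INTER_CUBIC)
cv2.imwrite('pics/crop1.png',np.hstack([a,b]))
for n,im in(('top',t),('side',s)):
    for c,lo,hi in(('red',(0,150,60),(6,255,255)),('yel',(20,130,60),(35,255,255)),('grn',(50,120,40),(80,255,255))):
        print(n,c,[(int(x[0]),x[1].tolist(),x[2].tolist()) for x in blobs(im,lo,hi)[0]])
m=cv2.inRange(cv2.cvtColor(t,cv2.COLOR_BGR2HSV),(50,120,40),(80,255,255))
k=max(cv2.findContours(m,0,2)[0],key=cv2.contourArea);r=cv2.minAreaRect(k)
print(r,[onz('top',p,30).round(1) for p in cv2.boxPoints(r)])
E
```

```text
top red [(134, [320.2, 54.2], [310, 49, 22, 11]), (155, [541.7, 153.9], [534, 144, 16, 21]), (1616, [414.4, 240.9], [389, 215, 50, 56]), (40, [261.5, 224.1], [259, 221, 6, 7]), (39, [298.7, 225.4], [296, 222, 6, 8]), (178, [215.5, 245.0], [205, 233, 21, 24]), (49, [602.9, 272.2], [592, 271, 21, 4]), (13, [617.0, 272.4], [614, 271, 8, 3]), (16, [584.0, 274.8], [580, 273, 9, 4]), (14, [559.9, 277.1], [558, 275, 7, 5]), (10415, [569.3, 321.0], [496, 275, 144, 93]), (52, [543.7, 278.6], [534, 276, 21, 6]), (42, [521.3, 280.1], [509, 278, 23, 5]), (65, [495.2, 283.4], [482, 280, 26, 7])]
top yel [(298, [309.6, 173.6], [303, 163, 15, 23]), (150, [280.8, 197.8], [274, 192, 14, 13]), (9, [64.2, 284.3], [62, 283, 5, 4]), (11, [80.0, 290.3], [78, 289, 4, 4]), (11, [79.5, 305.8], [77, 305, 5, 3]), (8, [62.5, 314.6], [60, 314, 5, 3])]
top grn [(2335, [408.0, 175.6], [383, 147, 53, 58])]
side red [(507, [506.6, 132.8], [492, 113, 26, 36]), (86, [204.4, 146.6], [198, 141, 15, 13]), (362, [491.3, 164.3], [478, 149, 27, 31]), (26, [336.8, 215.2], [333, 213, 8, 7]), (61, [318.6, 229.3], [314, 225, 10, 9]), (281, [319.8, 279.0], [299, 269, 35, 19])]
side yel [(382, [300.9, 205.0], [291, 187, 19, 37])]
side grn [(1073, [332.7, 172.1], [308, 158, 50, 29])]
((408.7311096191406, 175.4635009765625), (52.8193244934082, 46.00896453857422), 81.02737426757812) [array([ 681.7, -220.2,   30. ]), array([ 698.6, -349.1,   30. ]), array([ 551. , -366.4,   30. ]), array([ 534.6, -238.1,   30. ])]
```

View pics/crop1.png

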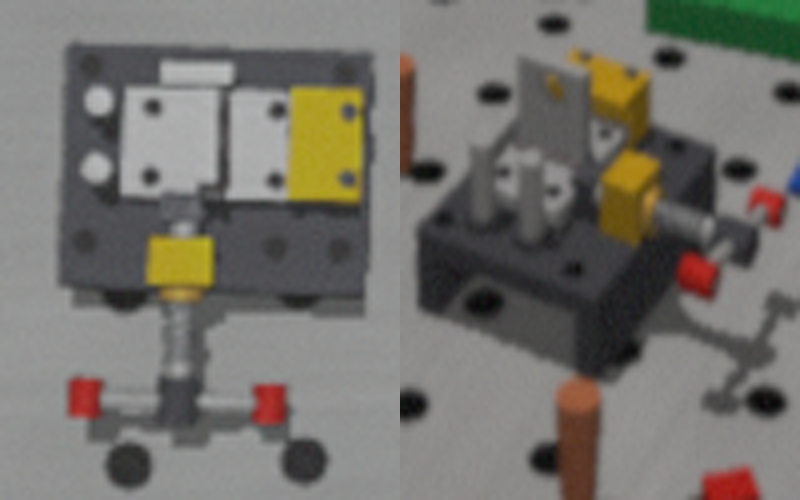

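The crop shows the fixture in the top view: lip at (303,174), bolt tops at (264.5,165) and (264,178), the bright bracket whose lug lies across it at about (289,173), and the clamp toe. Knob A (−x side) is at (298.7,225.4) and knob B at (261.5,224.1). The T-handle is nearly level.

```bash
cat >> h.py <<'E'
def rigid2(F,W):
    F,W=np.array(F)[:,:2],np.array(W)[:,:2];f,w=F.mean(0),W.mean(0);a,b=F-f,W-w
    th=np.arctan2((a[:,0]*b[:,1]-a[:,1]*b[:,0]).sum(),(a*b).sum());R=np.array([[np.cos(th),-np.sin(th)],[np.sin(th),np.cos(th)]])
    return th,R,w-R@f,(F@R.T+w-R@f)-W
E
python3 - <<'E'
from h import *
c=lambda x,y:((x+.5)/5-.5+245,(y+.5)/5-.5+145)
sc=lambda x,y:((x-400+.5)/4-.5+245,(y+.5)/5-.5+175)
pts=[((85,-55,52),(67,43)),((-85,-55,52),(373,55)),((85,80,52),(60,287)),((60,-18,102),(99,100)),((60,18,102),(96,167)),((-41,-30,86),(291,87)),((-41,30,86),(288,201))]
F=[p[0] for p in pts];W=[onz('top',c(*p[1]),p[0][2]) for p in pts]
th,R,t,res=rigid2(F,W);print(np.degrees(th),t,'\n',res.round(1))
A=tri((298.7,225.4),(336.8,215.2));B=tri((261.5,224.1),(318.6,229.3));print('A',A,'B',B)
for p in (A[0],B[0],(A[0]+B[0])/2): print('fix frame',(R.T@(p[:2]-t)).round(1),p[2].round(1))
print(np.linalg.norm(A[0]-B[0]))
print('bolt tri',tri(c(99,100),sc(481,150)),tri(c(96,167),sc(529,155)))
P=lambda x,y,z:np.r_[R@[x,y]+t,z]
for n in('top','side'): print(n,proj(n,[P(15,140,65),P(60,18,102),P(60,-18,102),P(0,-25,123),P(0,25,123)]).round(1).tolist())
g=np.array([[681.7,-220.2],[698.6,-349.1],[551,-366.4],[534.6,-238.1]]);print('tray',g.mean(0),np.linalg.norm(g-np.roll(g,1,0),axis=1), np.degrees(np.arctan2(*(g[1]-g[2])[::-1])))
E
```

```text
86.47294890627094 [627.76466149  43.61133648] 
 [[ 0.2  0.1]
 [ 1.2 -1. ]
 [ 0.   1.6]
 [-0.5 -0.2]
 [-1.  -0.3]
 [-0.6 -0.3]
 [ 0.6  0.1]]
A (array([485.65432526,  17.32580625,  63.57065989]), np.float64(0.8897756492185065)) B (array([493.25594695, 117.05121875,  76.69922139]), np.float64(1.3730849000497063))
fix frame [-35.  140.2] 63.6
fix frame [ 65.  138.8] 76.7
fix frame [ 15.  139.5] 70.1
100.87270035615083
bolt tri (array([650.09659939, 102.83494467,  98.17570599]), np.float64(0.6030823718963322)) (array([614.30108876, 104.60808438, 105.51053466]), np.float64(0.31821741509722345))
top [[280.3, 224.9], [263.9, 178.4], [264.5, 164.8], [286.7, 162.0], [286.0, 181.2]]
side [[328.1, 223.8], [277.2, 206.9], [265.0, 203.3], [274.8, 185.5], [291.5, 190.2]]
tray [ 616.475 -293.45 ] [148.18508697 130.00315381 148.61039668 129.34392139] 6.685060742997103
```

```bash
cat >> h.py <<'E'
YAW=np.radians(86.47);FR=np.array([[np.cos(YAW),-np.sin(YAW),0],[np.sin(YAW),np.cos(YAW),0],[0,0,1]]);FT=np.array([627.8,43.6,0])
w2f=lambda p:FR.T@(np.array(p)-FT); f2w=lambda p:FR@np.array(p)+FT
def st(tgt=None):
    s=sense();print('t',round(s['time'],2),'fix',w2f(s['tcp_pos']).round(1),'F',np.array(s['force']).round(1),'gap',round(s['finger_gap']*85.4,1))
    T=FR.T@s['ee_rot'];print('tool in fix',T.round(3).tolist(),'q',np.round(s['qpos'],1))
    if tgt is not None: print('tool delta to tgt mm',(T.T@(np.array(tgt)-w2f(s['tcp_pos']))).round(1))
E
python3 -m creep '0 0 0 0 0 10.64 0.05;0 0 0 0 0 10.64 0.05;0 0 0 0 0 10.64 0.05;0 0 0 0 0 10.64 0.05;0 0 0 0 0 10.64 0.05;0 0 0 0 0 10.64 0.05;0 0 0 0 0 10.62 0.05'
python3 -m creep '-0.050 0.0287 0 0 0 0 0.05;-0.050 0.0287 0 0 0 0 0.05;-0.050 0.0287 0 0 0 0 0.05;-0.050 0.0287 0 0 0 0 0.05;-0.050 0.0287 0 0 0 0 0.05;-0.050 0.0287 0 0 0 0 0.05;-0.050 0.0287 0 0 0 0 0.05;-0.050 0.0287 0 0 0 0 0.05'
python3 -c "
from h import *
st((-34.6,140.2,56.5))"
```

```text
time: 0.98
tcp_pos: [204.7, 590.3, 247.9]
ee_rot: [[0.069, 0.998, -0.0], [0.998, -0.069, -0.001], [-0.001, -0.0, -1.0]]
force: [-0.3, 0.8, 1.0]
finger_gap: 0.587
time: 1.98
tcp_pos: [409.4, 175.2, 248.3]
ee_rot: [[0.062, 0.998, 0.0], [0.998, -0.062, 0.0], [0.0, 0.0, -1.0]]
force: [1.0, 0.8, 0.5]
finger_gap: 0.588
t 1.98 fix [117.9 226.1 248.3] F [1.  0.8 0.5] gap 50.2
tool in fix [[1.0, -0.001, 0.0], [-0.001, -1.0, -0.0], [0.0, 0.0, -1.0]] q [ 15.5  13.8 101.2   0.   65.   19.1]
tool delta to tgt mm [-152.4   86.   191.8]
```

```bash
python3 -m creep '-0.050 0.0287 0 0 0 0 0.05;-0.050 0.0287 0 0 0 0 0.05;-0.050 0.0286 0.02 0 0 0 0.05;0 0 0.05 0 0 0 0.05;0 0 0.05 0 0 0 0.05;0 0 0 0 0 0 0.05;0 0 0 0 0 0 0.05'
python3 - <<'E'
from h import *
st((-34.6,140.2,56.5))
t=capture('top');s=capture('side');st()
P=f2w((-34.6,140.2,58.5));print(proj('top',P),proj('side',P))
a=cv2.resize(t[165:265,240:340],(400,400),interpolation=2);b=cv2.resize(s[165:265,270:370],(400,400),interpolation=2)
cv2.imwrite('pics/c2.png',np.hstack([a,b]))
E
```

```text
time: 2.85
tcp_pos: [486.0, 22.0, 129.6]
ee_rot: [[0.062, 0.998, 0.001], [0.998, -0.062, -0.0], [-0.0, 0.001, -1.0]]
force: [-0.1, 0.1, -0.9]
finger_gap: 0.585
t 2.85 fix [-30.3 140.2 129.6] F [-0.1  0.1 -0.9] gap 49.9
tool in fix [[1.0, -0.001, -0.0], [-0.001, -1.0, -0.001], [-0.0, 0.001, -1.0]] q [ -4.4  26.9 104.1  -0.   49.   -0.9]
tool delta to tgt mm [-4.3 -0.  73.1]
t 2.95 fix [-30.3 139.8 130.1] F [ 0.2 -0.  -0. ] gap 50.1
tool in fix [[1.0, -0.001, -0.0], [-0.001, -1.0, -0.003], [-0.0, 0.003, -1.0]] q [ -4.4  26.8 104.1   0.   48.9  -0.9]
[[298.69191737 225.48107524]] [[336.45864558 216.90684734]]
```

View pics/c2.png

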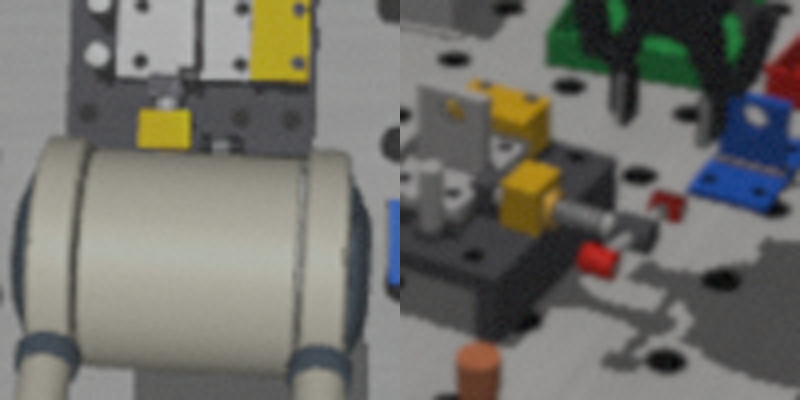

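The crop shows the open fingers above knob A (side view about (336,217)), either side of it along y.

```bash
python3 -m creep '-0.0043 0 0.015 0 0 0 0.05;0 0 0.018 0 0 0 0.05;0 0 0.015 0 0 0 0.05;0 0 0.015 0 0 0 0.05;0 0 0.010 0 0 0 0.05;0 0 0 0 0 0 0.05'
python3 -c "
from h import *
st((-34.6,140.2,56.5))"
python3 -m creep '0 0 0 0 0 0 0.01;0 0 0 0 0 0 0.01;0 0 0 0 0 0 0.01;0 0 0 0 0 0 0.01'
python3 -c "
from h import *
st((-34.6,140.2,56.5))
s=capture('side');cv2.imwrite('pics/c3.png',cv2.resize(s[175:255,280:360],(560,560),interpolation=2))
"
```

```text
time: 3.7
tcp_pos: [485.3, 17.6, 55.6]
ee_rot: [[0.062, 0.998, 0.0], [0.998, -0.062, -0.0], [-0.0, 0.0, -1.0]]
force: [-0.5, 0.1, -0.2]
finger_gap: 0.586
t 3.7 fix [-34.7 140.6  55.6] F [-0.5  0.1 -0.2] gap 50.1
tool in fix [[1.0, -0.001, -0.0], [-0.001, -1.0, -0.0], [-0.0, 0.0, -1.0]] q [ -5.   34.4 107.5   0.   38.1  -1.4]
tool delta to tgt mm [ 0.1  0.4 -0.9]
time: 4.2
tcp_pos: [484.9, 17.6, 55.4]
ee_rot: [[0.063, 0.998, -0.0], [0.998, -0.063, 0.0], [0.0, -0.0, -1.0]]
force: [-3.3, -0.6, 1.0]
finger_gap: 0.246
t 4.2 fix [-34.8 141.   55.4] F [-3.3 -0.6  1. ] gap 21.0
tool in fix [[1.0, -0.001, 0.0], [-0.001, -1.0, 0.0], [0.0, -0.0, -1.0]] q [ -5.   34.4 107.5   0.   38.1  -1.4]
tool delta to tgt mm [ 0.2  0.8 -1.1]
```

View pics/c3.png

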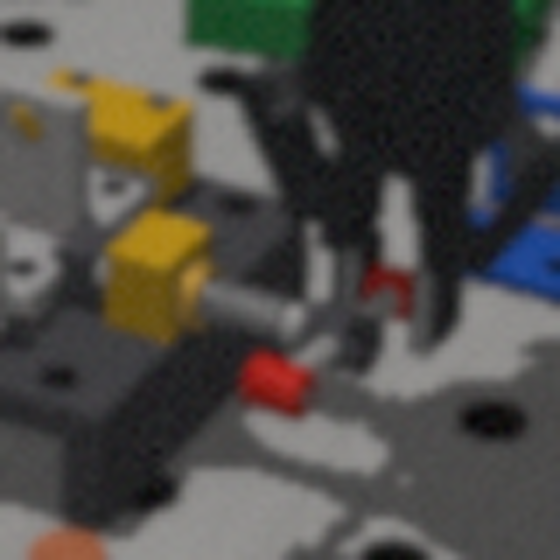

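Gripped: the opening is 21 mm on a 22 mm knob, and the picture shows the fingers around the red knob at (389,290) in the crop. Now I lead it round.

```bash
python3 -m creep '-0.0004 -0.00017 -0.0087 0 0 0 0.01;0.0011 -0.00017 -0.0086 0 0 0 0.01;0.0026 -0.00017 -0.0083 0 0 0 0.01;0.0040 -0.00017 -0.0077 0 0 0 0.01'
python3 -m creep '0.0053 -0.00017 -0.0069 0 0 0 0.01;0.0064 -0.00017 -0.0059 0 0 0 0.01;0.0073 -0.00017 -0.0047 0 0 0 0.01;0.0081 -0.00017 -0.0033 0 0 0 0.01;0.0085 -0.00017 -0.0019 0 0 0 0.01;0 0 0 0 0 0 0.01'
python3 -c "
from h import *
st((15,141.5,113))"
```

```text
time: 4.75
tcp_pos: [484.5, 24.8, 89.4]
ee_rot: [[0.063, 0.998, -0.0], [0.998, -0.063, -0.0], [-0.0, -0.0, -1.0]]
force: [-3.6, -2.7, 1.0]
finger_gap: 0.246
time: 5.5
tcp_pos: [485.8, 61.1, 112.2]
ee_rot: [[0.062, 0.998, -0.0], [0.998, -0.062, 0.0], [0.0, -0.0, -1.0]]
force: [-6.9, 1.1, 8.7]
finger_gap: 0.243
t 5.5 fix [  8.7 142.8 112.2] F [-6.9  1.1  8.7] gap 20.8
tool in fix [[1.0, -0.0, 0.0], [-0.0, -1.0, 0.0], [0.0, -0.0, -1.0]] q [  0.2  28.7 104.5   0.   46.7   3.7]
tool delta to tgt mm [ 6.3  1.3 -0.8]
```

```bash
python3 -m creep '0.0087 0 -0.0004 0 0 0 0.01;0.0086 0 0.0011 0 0 0 0.01;0.0083 0 0.0026 0 0 0 0.01;0.0077 0 0.0040 0 0 0 0.01;0.0069 0 0.0053 0 0 0 0.01;0.0059 0 0.0064 0 0 0 0.01;0.0047 -0.0002 0.0073 0 0 0 0.01;0.0033 -0.0002 0.0081 0 0 0 0.01'
python3 -m creep '0.0019 -0.0002 0.0085 0 0 0 0.01;0.0004 -0.0002 0.0087 0 0 0 0.01;-0.0011 -0.0002 0.0086 0 0 0 0.01;-0.0026 -0.0002 0.0083 0 0 0 0.01;0 0 0 0 0 0 0.01'
python3 -c "
from h import *
st((62,143,49))"
```

```text
time: 6.5
tcp_pos: [488.0, 115.1, 77.1]
ee_rot: [[0.063, 0.998, -0.002], [0.998, -0.063, 0.0], [0.0, -0.002, -1.0]]
force: [-7.5, 2.9, 2.5]
finger_gap: 0.245
time: 7.12
tcp_pos: [487.3, 113.1, 42.7]
ee_rot: [[0.063, 0.998, -0.002], [0.998, -0.063, -0.0], [-0.0, -0.002, -1.0]]
force: [-6.1, -1.1, -1.0]
finger_gap: 0.242
t 7.12 fix [ 60.7 144.5  42.7] F [-6.1 -1.1 -1. ] gap 20.7
tool in fix [[1.0, -0.001, -0.0], [-0.001, -1.0, 0.002], [-0.0, -0.002, -1.0]] q [  6.2  36.4 105.7   0.   38.    9.8]
tool delta to tgt mm [ 1.3  1.5 -6.3]
```

```bash
python3 -m creep '0 0 0 0 0 0 0.05;0 0 0 0 0 0 0.05;0 0 0 0 0 0 0.05;0 0 -0.035 0 0 0 0.05;0 0 -0.045 0 0 0 0.05;-0.045 0 0 0 0 0 0.05;-0.0464 0 0 0 0 0 0.05;0 0 0 0 0 0 0.05'
python3 - <<'E'
from h import *
st((-30.7,143.7,83.3))
s=capture('side');P=[f2w((15-50*np.cos(e),143.7,65+50*np.sin(e))) for e in np.radians([24,204])];print(proj('side',P))
print([(int(x[0]),x[1].tolist()) for x in blobs(s,(0,150,60),(6,255,255))[0] if 290<x[1][0]<350])
cv2.imwrite('pics/c4.png',cv2.resize(s[165:255,280:370],(540,540),interpolation=2))
E
```

```text
time: 8.12
tcp_pos: [482.7, 19.6, 123.1]
ee_rot: [[0.066, 0.998, 0.001], [0.998, -0.066, -0.0], [-0.0, 0.001, -1.0]]
force: [-0.0, 1.1, -0.2]
finger_gap: 0.583
t 8.12 fix [-32.9 143.4 123.1] F [-0.   1.1 -0.2] gap 49.8
tool in fix [[1.0, -0.004, -0.0], [-0.004, -1.0, -0.001], [-0.0, 0.001, -1.0]] q [ -4.7  27.3 104.9  -0.   47.8  -1. ]
tool delta to tgt mm [ 2.2 -0.4 39.8]
[[337.51325376 209.11748531]
 [321.06825417 239.85170514]]
[(32, [337.2, 208.0]), (49, [320.8, 238.9]), (291, [320.0, 279.0])]
```

View pics/c4.png

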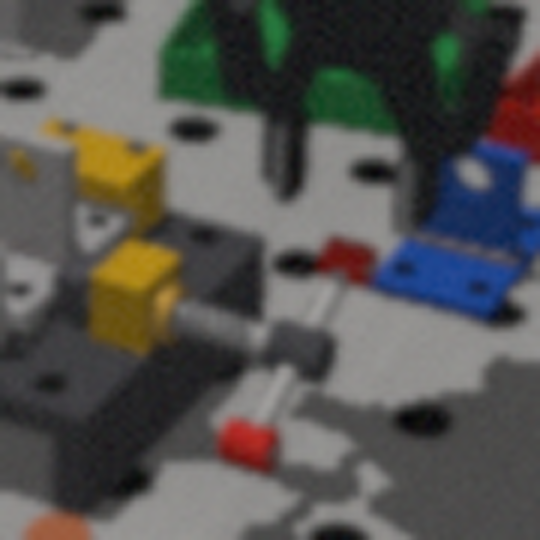

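The crop shows B (red, up at −x) free below the fingers and A down at +x. Both are within 1 px of the predicted positions. Now I grip B and do the second half.

```bash
python3 -m creep '0.0022 -0.0003 0.015 0 0 0 0.05;0 0 0.015 0 0 0 0.05;0 0 0.0098 0 0 0 0.05;0 0 0 0 0 0 0.05;0 0 0 0 0 0 0.01;0 0 0 0 0 0 0.01;0 0 0 0 0 0 0.01;0 0 0 0 0 0 0.01'
python3 -c "
from h import *
st((-30.7,143.7,83.3))"
python3 -m creep '0.0042 -0.00015 -0.0076 0 0 0 0.01;0.0055 -0.00015 -0.0068 0 0 0 0.01;0.0066 -0.00015 -0.0057 0 0 0 0.01;0.0075 -0.00015 -0.0045 0 0 0 0.01;0.0081 -0.00015 -0.0031 0 0 0 0.01;0.0086 -0.00015 -0.0017 0 0 0 0.01;0.0087 -0.00015 -0.0001 0 0 0 0.01;0.0086 -0.00015 0.0014 0 0 0 0.01'
python3 -m creep '0.0082 -0.00015 0.0028 0 0 0 0.01;0.0076 -0.00015 0.0042 0 0 0 0.01;0.0068 -0.00015 0.0055 0 0 0 0.01;0.0057 -0.00015 0.0066 0 0 0 0.01;0.0045 -0.00015 0.0075 0 0 0 0.01;0.0031 -0.00015 0.0081 0 0 0 0.01;0.0017 -0.00015 0.0086 0 0 0 0.01;0.0003 0 0.0052 0 0 0 0.01'
python3 -m creep '0 0 0 0 0 0 0.01'
python3 -c "
from h import *
st((65,146,63))"
```

```text
time: 9.18
tcp_pos: [481.7, 24.1, 83.2]
ee_rot: [[0.063, 0.998, -0.001], [0.998, -0.063, -0.0], [-0.0, -0.001, -1.0]]
force: [-5.0, -0.6, 2.3]
finger_gap: 0.244
t 9.18 fix [-28.5 144.6  83.2] F [-5.  -0.6  2.3] gap 20.9
tool in fix [[1.0, -0.001, -0.0], [-0.001, -1.0, 0.001], [-0.0, -0.001, -1.0]] q [ -4.2  31.3 106.8  -0.   41.9  -0.6]
tool delta to tgt mm [-2.2  0.9 -0.1]
time: 10.18
tcp_pos: [483.8, 82.3, 111.6]
ee_rot: [[0.063, 0.998, -0.001], [0.998, -0.063, 0.0], [0.0, -0.001, -1.0]]
force: [-7.2, 0.3, 9.2]
finger_gap: 0.243
time: 11.18
tcp_pos: [485.1, 120.1, 62.5]
ee_rot: [[0.063, 0.998, -0.002], [0.998, -0.063, 0.0], [0.0, -0.002, -1.0]]
force: [-6.8, 1.6, 0.4]
finger_gap: 0.249
time: 11.3
tcp_pos: [485.0, 120.0, 62.4]
ee_rot: [[0.063, 0.998, -0.002], [0.998, -0.063, 0.0], [-0.0, -0.002, -1.0]]
force: [-5.8, 3.1, -1.1]
finger_gap: 0.238
t 11.3 fix [ 67.5 147.2  62.4] F [-5.8  3.1 -1.1] gap 20.3
tool in fix [[1.0, -0.001, -0.0], [-0.001, -1.0, 0.002], [-0.0, -0.002, -1.0]] q [  7.   34.3 105.1   0.   40.7  10.6]
tool delta to tgt mm [-2.5  1.2 -0.6]
```

```bash
python3 -m creep '0 0 0 0 0 0 0.05;0 0 0 0 0 0 0.05;0 0 0 0 0 0 0.05;0 0 -0.04 0 0 0 0.05;0 0 -0.055 0 0 0 0.05;0 0 -0.055 0 0 0 0.05;-0.034 0.049 0 0 0 0 0.05;-0.034 0.049 0 0 0 0 0.05'
python3 -m creep '0 0.049 0 0 0 0 0.05;0 0 0 0 0 10 0.05;0 0 0 0 0 10 0.05;0 0 0 0 0 10 0.05;0 0 0 0 0 10 0.05;0 0 0 0 0 10 0.05;0 0 0 0 0 10 0.05;0 0 0 0 0 10 0.05'
python3 -m creep '0 0 0 0 0 10 0.05;0 0 0 0 0 10 0.05;0 0 0 0 0 0 0.05'
python3 - <<'E'
from h import *
st((0,0,97))
s=capture('side')
P=[f2w(p) for p in [(65,146,65),(-35,146,65),(0,-25,123),(0,25,123)]];print(proj('side',P).round(1).tolist())
print([(int(x[0]),x[1].tolist()) for x in blobs(s,(0,150,60),(6,255,255))[0] if 290<x[1][0]<350])
cv2.imwrite('pics/c5.png',cv2.resize(s[145:255,235:345],(550,550),interpolation=2))
E
```

```text
time: 12.3
tcp_pos: [581.2, 45.1, 214.1]
ee_rot: [[0.061, 0.998, 0.003], [0.998, -0.061, -0.0], [0.0, 0.003, -1.0]]
force: [0.9, 0.4, -1.1]
finger_gap: 0.584
time: 13.3
tcp_pos: [628.6, 42.7, 212.6]
ee_rot: [[0.961, 0.277, 0.0], [0.277, -0.961, -0.0], [0.0, 0.0, -1.0]]
force: [-0.4, 0.8, -0.2]
finger_gap: 0.587
time: 13.68
tcp_pos: [628.7, 42.7, 212.6]
ee_rot: [[0.998, -0.062, 0.0], [-0.062, -0.998, -0.0], [0.0, 0.0, -1.0]]
force: [-0.3, -0.2, -0.0]
finger_gap: 0.585
t 13.68 fix [ -0.9  -0.9 212.6] F [-0.3 -0.2 -0. ] gap 50.0
tool in fix [[-0.0, -1.0, -0.0], [-1.0, 0.0, -0.0], [0.0, 0.0, -1.0]] q [-1.5 30.6 78.8 -0.  70.5 92. ]
tool delta to tgt mm [ -0.9  -0.9 115.6]
[[321.4, 234.1], [338.7, 215.3], [274.8, 185.5], [291.5, 190.2]]
[(22, [339.5, 213.6]), (62, [321.0, 233.2]), (290, [319.9, 279.0])]
```

View pics/c5.png

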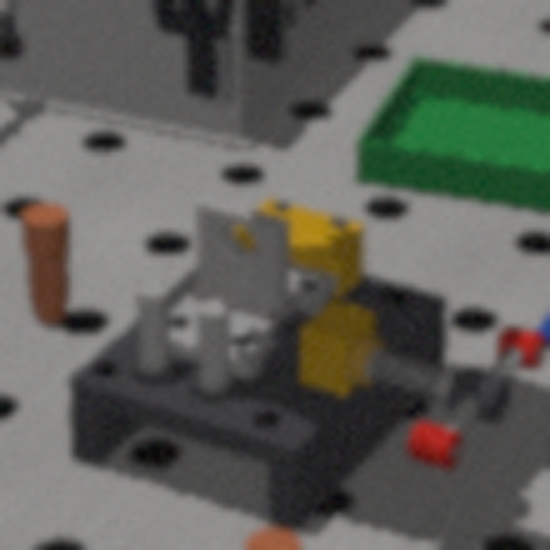

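The crop shows the T-bar level again with the ends swapped after a full turn. The bright bracket's lug top corners are at side pixels (275,186) and (292.5,190.5), within 1.2 px of the prediction. The green tray, empty, is behind. Descending on the lug.

```bash
python3 -m creep '-0.0009 -0.0009 0.03 0 0 0 0.05;0 0 0.03 0 0 0 0.05;0 0 0.02 0 0 0 0.05;0 0 0.0156 0 0 0 0.05;0 0 0.01 0 0 0 0.05;0 0 0.01 0 0 0 0.05;0 0 0 0 0 0 0.05'
python3 -c "
from h import *
st((0,0,97))"
python3 -m creep '0 0 0 0 0 0 0.025;0 0 0 0 0 0 0.015;0 0 0 0 0 0 0.005;0 0 0 0 0 0 0.002;0 0 0 0 0 0 0.002;0 0 0 0 0 0 0.002'
python3 - <<'E'
from h import *
st((0,0,97))
def row(th0,th1,f):
    a,b=f(th0),f(th1);d=b-a;t=np.radians(th0)
    up=d[0]*-np.sin(t)+d[1]*np.cos(t); ax=d[0]*np.cos(t)+d[1]*np.sin(t)
    return round(-ax,2),round(-up,2) # tool y=-bracket x, tool z=-bracket z
f=lambda th:(lambda t:np.array([-50+1+6.5*np.sin(t)+50*np.cos(t)-37*np.sin(t),60+.5+50*np.sin(t)+37*np.cos(t)]))(np.radians(th))
th=np.r_[0:31:3.0];print([row(a,b,f) for a,b in zip(th,th[1:])],f(30))
E
```

```text
time: 14.6
tcp_pos: [627.6, 43.7, 96.6]
ee_rot: [[0.998, -0.062, -0.001], [-0.062, -0.998, 0.0], [-0.001, 0.0, -1.0]]
force: [0.1, 0.6, 0.7]
finger_gap: 0.581
t 14.6 fix [ 0.1  0.2 96.6] F [0.1 0.6 0.7] gap 49.6
tool in fix [[-0.001, -1.0, -0.0], [-1.0, 0.001, 0.001], [-0.001, 0.0, -1.0]] q [-1.5 38.3 85.  -0.  56.7 92.1]
tool delta to tgt mm [ 0.2  0.1 -0.4]
time: 15.35
tcp_pos: [628.2, 43.6, 97.6]
ee_rot: [[0.998, -0.062, 0.001], [-0.062, -0.998, -0.0], [0.001, 0.0, -1.0]]
force: [-0.7, 0.2, 5.5]
finger_gap: 0.108
t 15.35 fix [ 0.1 -0.4 97.6] F [-0.7  0.2  5.5] gap 9.2
tool in fix [[-0.001, -1.0, -0.0], [-1.0, 0.001, -0.001], [0.001, 0.0, -1.0]] q [-1.5 38.3 85.  -0.  56.7 92.1]
tool delta to tgt mm [-0.4  0.1  0.6]
[(np.float64(1.66), np.float64(-2.57)), (np.float64(1.67), np.float64(-2.55)), (np.float64(1.67), np.float64(-2.53)), (np.float64(1.67), np.float64(-2.51)), (np.float64(1.68), np.float64(-2.5)), (np.float64(1.69), np.float64(-2.48)), (np.float64(1.7), np.float64(-2.47)), (np.float64(1.71), np.float64(-2.45)), (np.float64(1.72), np.float64(-2.44)), (np.float64(1.74), np.float64(-2.43))] [-20.94872981 117.54293994]
```

```bash
python3 -m creep '0 0 -0.0005 0 0 0 0.002;-0.0003 0.0016 -0.0026 3 0 0 0.002;-0.0003 0.0016 -0.0026 3 0 0 0.002;0 0.0016 -0.0025 3 0 0 0.002;0 0 0 0 0 0 0.002'
python3 -c "
from h import *
st()"
```

```text
time: 15.98
tcp_pos: [626.7, 37.7, 104.6]
ee_rot: [[0.998, -0.063, 0.009], [-0.064, -0.986, 0.156], [-0.001, -0.156, -0.988]]
force: [0.2, -0.0, -5.1]
finger_gap: 0.107
t 15.97 fix [ -6.    0.8 104.6] F [ 0.2 -0.  -5.1] gap 9.2
tool in fix [[-0.002, -0.988, 0.156], [-1.0, 0.002, 0.0], [-0.001, -0.156, -0.988]] q [-6.6 37.7 85.7 10.6 57.6 81.3]
```

```bash
python3 -m creep '0 0.0016 -0.0025 3 0 0 0.002;0 0.0016 -0.0025 3 0 0 0.002;0 0.0016 -0.0025 3 0 0 0.002;0 0.0016 -0.0025 3 0 0 0.002;0 0.0016 -0.0025 3 0 0 0.002;0 0.0016 -0.0024 3 0 0 0.002;0 0.0016 -0.0024 3 0 0 0.002;0 0 0 0 0 0 0.002'
python3 - <<'E'
from h import *
st((-20.2,0.5,117.5))
a=sense();th=np.arctan2(a['ee_rot'][1,2]*-0-0,1)
s=capture('side');cv2.imwrite('pics/c6.png',cv2.resize(s[145:255,235:345],(550,550),interpolation=2))
E
```

```text
time: 16.98
tcp_pos: [625.6, 22.3, 117.1]
ee_rot: [[0.998, -0.056, 0.03], [-0.063, -0.865, 0.498], [-0.002, -0.499, -0.867]]
force: [0.5, 0.4, -4.8]
finger_gap: 0.104
t 16.98 fix [-21.4   0.9 117.1] F [ 0.5  0.4 -4.8] gap 8.9
tool in fix [[-0.002, -0.867, 0.499], [-1.0, 0.002, 0.001], [-0.002, -0.499, -0.867]] q [-17.9  40.1  85.6  31.9  66.1  59.5]
tool delta to tgt mm [ 0.4 -1.3  0.3]
```

View pics/c6.png

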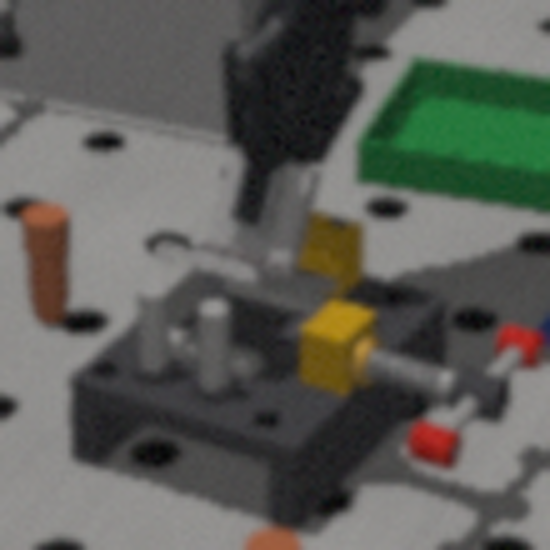

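The crop shows the bracket tilted about 30°, with its free end above the bolt tops at (150,300) and (213,305) and its toe still under the lip. The force is the weight only. Drawing out along the plate.

```bash
python3 -m creep '0 -0.006 0 0 0 0 0.002;0 -0.010 0 0 0 0 0.002;0 -0.010 0 0 0 0 0.002;0 -0.010 0 0 0 0 0.002;0 0 0 0 0 0 0.002'
python3 -m creep '0 -0.010 -0.017 0 0 0 0.002;0 -0.02 -0.0347 0 0 0 0.002;0 -0.02 -0.0347 0 0 0 0.002;0 -0.01 -0.0174 -7 0 0 0.002;0 0 0 -8 0 0 0.002;0 0 0 -8 0 0 0.002;0 0 0 -7 0 0 0.002;0 0 0 0 0 0 0.002'
python3 - <<'E'
from h import *
st()
s=sense();print(s['tcp_pos'],s['ee_rot'].round(3).tolist())
E
```

```text
time: 17.65
tcp_pos: [627.9, 54.7, 136.4]
ee_rot: [[0.998, -0.053, 0.031], [-0.062, -0.864, 0.499], [0.001, -0.5, -0.866]]
force: [0.0, 0.4, -5.1]
finger_gap: 0.109
time: 18.65
tcp_pos: [627.8, 55.3, 256.9]
ee_rot: [[0.998, -0.061, 0.001], [-0.061, -0.998, -0.0], [0.001, 0.0, -1.0]]
force: [-0.3, 0.8, -5.4]
finger_gap: 0.106
t 18.65 fix [ 11.7   0.7 256.9] F [-0.3  0.8 -5.4] gap 9.0
tool in fix [[0.001, -1.0, -0.0], [-1.0, -0.001, -0.001], [0.001, 0.0, -1.0]] q [-0.4 28.2 75.7 -0.  76.  93.1]
[627.78013134  55.34661494 256.93285326] [[0.998, -0.061, 0.001], [-0.061, -0.998, -0.0], [0.001, 0.0, -1.0]]
```

```bash
python3 -m creep '0.0014 0.025 0 0 0 0 0.002;0.0014 0.0498 0 0 0 0 0.002;0.0014 0.0498 0 0 0 0 0.002;0.0014 0.0498 0 0 0 0 0.002;0.0014 0.0498 0 0 0 0 0.002;0.0014 0.0498 0 0 0 0 0.002;0.0014 0.0498 0 0 0 0 0.002;0.0002 0.025 0 0 0 0 0.002'
python3 -m creep '0 0 0.02 0 0 -5.1 0.002;0 0 0.04 0 0 -5.1 0.002;0 0 0.05 0 0 0 0.002;0 0 0.04 0 0 0 0.002;0 0 0 0 0 0 0.002'
python3 - <<'E'
from h import *
s=sense();print(s['tcp_pos'],s['force'],s['ee_rot'].round(3).tolist())
i=capture('side');cv2.imwrite('pics/c7.png',cv2.resize(i[110:210,280:380],(500,500),interpolation=2))
print(proj('side',[616.5,-293.5,30]))
E
```

```text
time: 19.65
tcp_pos: [615.0, -298.2, 256.0]
ee_rot: [[0.998, -0.066, 0.001], [-0.066, -0.998, 0.002], [0.001, -0.002, -1.0]]
force: [0.6, 0.5, -4.4]
finger_gap: 0.107
time: 20.27
tcp_pos: [614.1, -294.1, 103.2]
ee_rot: [[0.993, 0.114, -0.005], [0.114, -0.993, 0.004], [-0.004, -0.005, -1.0]]
force: [-0.8, -0.2, -4.4]
finger_gap: 0.109
[ 614.0887232  -294.07300048  103.23799672] [-0.79611044 -0.17104482 -4.40322981] [[0.993, 0.114, -0.005], [0.114, -0.993, 0.004], [-0.004, -0.005, -1.0]]
[[334.03036295 168.41576688]]
```

View pics/c7.png

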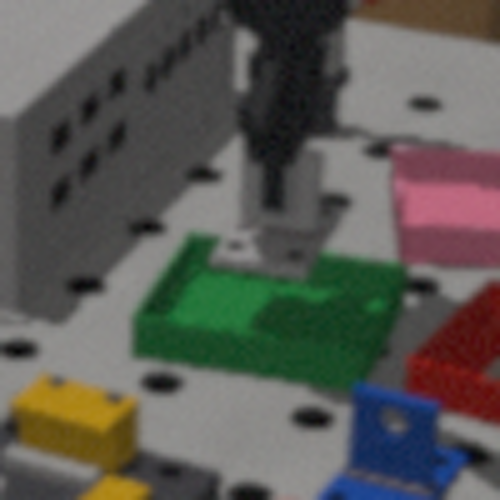

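The crop shows the bracket level above the green tray (centre about (270,310) in the crop). Lowering.

```bash
python3 -m creep '0 0 0.02 0 0 0 0.002;0 0 0.02 0 0 0 0.002;0 0 0.009 0 0 0 0.002;0 0 0.004 0 0 0 0.002;0 0 0.002 0 0 0 0.002;0 0 0 0 0 0 0.002;0 0 0 0 0 0 0.002'; python3 -m creep '0 0 0.002 0 0 0 0.002;0 0 0.002 0 0 0 0.002;0 0 0 0 0 0 0.002'
```

```text
time: 21.2
tcp_pos: [616.3, -295.0, 51.1]
ee_rot: [[0.993, 0.115, 0.001], [0.115, -0.993, -0.0], [0.001, 0.0, -1.0]]
force: [-1.0, 0.5, -4.0]
finger_gap: 0.105
time: 21.58
tcp_pos: [615.9, -294.8, 46.5]
ee_rot: [[0.993, 0.115, -0.0], [0.115, -0.993, 0.0], [-0.0, -0.0, -1.0]]
force: [-0.9, 0.2, -4.6]
finger_gap: 0.104
```

```bash
python3 -m creep '0 0 0.002 0 0 0 0.002;0 0 0.002 0 0 0 0.002;0 0 0 0 0 0 0.002';python3 -m creep '0 0 0.001 0 0 0 0.002;0 0 0.001 0 0 0 0.002;0 0 0 0 0 0 0.002'
```

```text
time: 21.95
tcp_pos: [615.9, -294.8, 42.5]
ee_rot: [[0.993, 0.115, -0.0], [0.115, -0.993, 0.0], [-0.0, -0.0, -1.0]]
force: [-0.0, 0.2, -4.1]
finger_gap: 0.107
time: 22.32
tcp_pos: [616.0, -294.9, 40.7]
ee_rot: [[0.993, 0.115, -0.0], [0.115, -0.993, -0.0], [-0.0, 0.0, -1.0]]
force: [-0.5, -0.7, -5.0]
finger_gap: 0.107
```

```bash
python3 -m creep '0 0 0.001 0 0 0 0.002;0 0 0 0 0 0 0.002';python3 -m creep '0 0 0.0005 0 0 0 0.002;0 0 0 0 0 0 0.002'
```

```text
time: 22.58
tcp_pos: [616.1, -294.9, 40.6]
ee_rot: [[0.993, 0.115, 0.0], [0.115, -0.993, -0.0], [0.0, 0.0, -1.0]]
force: [-4.6, 2.0, 8.3]
finger_gap: 0.108
time: 22.82
tcp_pos: [616.0, -294.9, 40.6]
ee_rot: [[0.993, 0.115, 0.0], [0.115, -0.993, -0.0], [0.0, 0.0, -1.0]]
force: [-6.1, 3.9, 14.8]
finger_gap: 0.105
```

Touched down (+8 to +15 N). Releasing and retreating.

```bash
python3 -m creep '0 0 -0.0005 0 0 0 0.002;0 0 0 0 0 0 0.02;0 0 0 0 0 0 0.04;0 0 0 0 0 0 0.05;0 0 0 0 0 0 0.05;0 0 -0.02 0 0 0 0.05;0 0 -0.03 0 0 0 0.05;0 0 -0.05 0 0 0 0.05'; python3 -m creep '0 0 -0.06 0 0 0 0.05;-0.06 0 -0.01 0 0 0 0.05;-0.06 0 0 0 0 0 0.05;-0.06 0 0 0 0 0 0.05;0 0 0 0 0 0 0.05'
python3 - <<'E'
from h import *
st();t=capture('top');s=capture('side');o=cv2.imread('pics/top0.png')
print(cv2.absdiff(s[250:],cv2.imread('pics/side0.png')[250:]).max(2).__gt__(60).sum())
a=cv2.resize(t[120:300,90:450],(720,360),interpolation=2);b=cv2.resize(s[130:250,230:390],(320,240),interpolation=2);c=cv2.resize(t[140:210,375:445],(240,240),interpolation=2)
cv2.imwrite('pics/c8.png',np.vstack([a,np.hstack([b,c,np.zeros((240,160,3),np.uint8)])]))
E
```

```text
time: 23.82
tcp_pos: [615.4, -294.6, 140.9]
ee_rot: [[0.993, 0.115, -0.002], [0.115, -0.993, 0.001], [-0.002, -0.001, -1.0]]
force: [0.2, 0.7, 0.1]
finger_gap: 0.586
time: 24.45
tcp_pos: [433.8, -315.5, 211.2]
ee_rot: [[0.994, 0.113, -0.001], [0.113, -0.994, -0.0], [-0.001, -0.0, -1.0]]
force: [0.3, -0.3, 0.2]
finger_gap: 0.585
t 24.45 fix [-370.4  171.5  211.2] F [ 0.3 -0.3  0.2] gap 50.0
tool in fix [[0.174, -0.985, -0.0], [-0.985, -0.174, 0.001], [-0.001, -0.0, -1.0]] q [-42.4  23.6  92.3  -0.   64.1  41.2]
18504
```

View pics/c8.png

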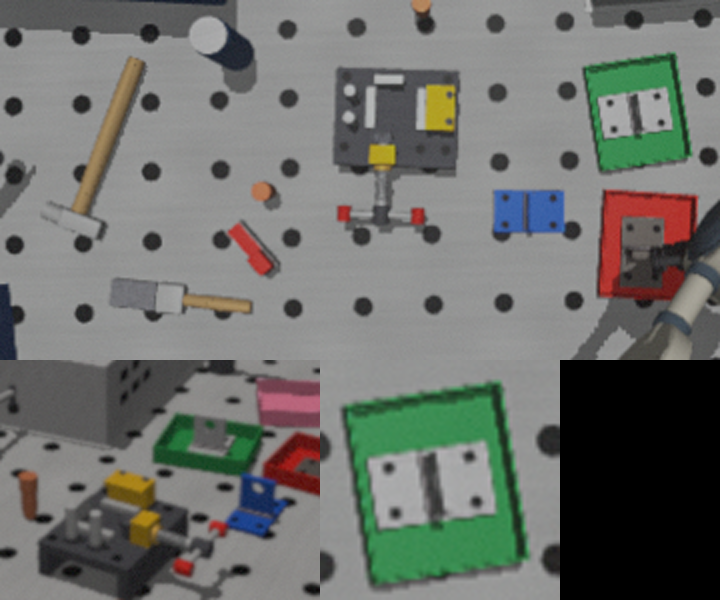

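The bracket lies flat in the green tray with its lug up, at top pixel (408,176) or so. The nest is empty, the T-handle is still as I left it, and the hammer, brush, magnet, can and nozzles are in place. Handing in.

```bash
python3 -m creep '0 0 0 0 0 0 0.05;0 0 0 0 0 0 0.05' && python3 -c "
from bench import *
print(close_job())"
```

```text
time: 24.8
tcp_pos: [438.1, -315.5, 209.8]
ee_rot: [[0.993, 0.116, 0.0], [0.116, -0.993, -0.0], [0.0, 0.0, -1.0]]
force: [-0.6, -0.1, -0.5]
finger_gap: 0.584
the job is handed in; nothing more can be done
None
```

The finished bracket is unloaded and lies flat, lug up, in the green tray. I handed the job in at 24.8 s of the 61 s allowed; it reported no verdict.

- **Clamp:** I backed it off about 368° anticlockwise in two grips, first knob A and then knob B. That angle comes from the gripper position, and the pictures agree: the bar is level again with its ends swapped. I left the clamp open.
- **Bracket:** I gripped it by the lug and tilted it 30° about the lip end. It then drew out over the stop bolts with only its own weight, about 5 N, on the wrist. It touched down in the tray at 8–15 N before I released it.
- **Last checks:** The final top and side pictures show the bracket near the middle of the green tray and the nest empty. The hammer, brush, magnet, can, nozzles and rejected bracket look undisturbed, though the arm partly covered the red tray in the top view. The gripper was empty and touching nothing.
- **Disagreements:** Heights found from the two views read about 5 mm too high at the T-handle, so I used the given hub height instead. A pixel comparison of the side pictures before and after told me nothing, because the arm itself had moved in view. I judged the other things by eye.

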